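# Lay a chromatography plate on the staining rack

## Task

Slide the top green-coated glass plate forward in its holder until about a third of its length hangs out over the holder's front edge (the end marked yellow, towards the robot). Then pinch the overhanging end by its two long edges, lift the plate off and lay it gently, green side up, across the two steel bars of the blue staining rack, centred on the rack and with its length square to the bars, and let go. Leave the top white-coated plate in the other holder where it is.

Things in the scene. Friction and masses are not known exactly. Their poses are not given: they have to be found in the camera images.
- green_plate_c (a point): Centre (half-way up) of the top green plate: a flat glass plate 150 long (x) by 50 wide (y) by 5 thick (z), green coating on top (+z), about 90 g. It lies flat in its holder, on a second, equal green plate, its length along the holder's; it slides easily. Its top lies 50 above the table.
- green_holder: Black holder, fixed, 161 long (x), 69 wide (y); origin under its centre, on the table. Front edge (yellow) at x = -80.5 of its own frame. Two plates lie in it; lips at both ends, 44 high, keep the lower one in; the top one (underside at 45) slides over the front lip. Grey side guides, 1.5 clear of the plates' long edges, reach 48.5, so inside it cannot be gripped. Nothing lies below or beside the overhang.
- rack: Staining rack, fixed: blue tray 170 (x) by 150 (y), walls 15 high, with two round steel bars, 8 thick, 130 long, along its y at x = -24 and +24, tops 50 above the table; origin under its centre, on the table. The plate is to lie flat on both bars, centred over the origin, length along the rack's x (either way round); a gripped end then hangs free beyond a bar.
- white_plate_c (a point): Centre (half-way up) of the top white plate: same size as the green one, white coating, in an identical holder. To be left alone.
Not all that is in view belongs to the job. Leave any pink or purple look-alike of the part that bears green_plate_c alone.

How it is judged:
On the way:
1. the green plate, lying flat at its height in the holder, hangs at least 30 mm out over the holder's front edge (x of green_plate_c in the frame of green_holder between -0.085 and -0.035 m and z of green_plate_c in the frame of green_holder between 0.043 and 0.052 m and angle between green_plate_c's own z axis and vertical below 0.09 rad), for 0.2 s.
At the end, for the whole second after the job is handed in: The green plate lies at rest and released across the two bars of the rack, green side up and flat (within 0.1 rad), its centre within 16 mm of the rack's middle seen from above and its length within 0.2 rad of square to the bars; the white plate is within 15 mm of where it was (horizontal distance between green_plate_c and rack below 0.016 m and angle between the x axis of green_plate_c and the x axis of rack, either way round below 0.2 rad and angle between green_plate_c's own z axis and vertical below 0.1 rad and height (world z) of green_plate_c between 0.048 and 0.057 m and linear speed of green_plate below 0.02 m/s and distance of white_plate_c from where it was at the start of the episode below 0.015 m); the robot touches nothing.
It fails at once if the white plate is moved by more than 15 mm (distance of white_plate_c from where it was at the start of the episode above 0.015 m).
It fails at once if the green plate is dropped (it moves faster than 0.6 m/s while not in the fingers) (linear speed of green_plate above 0.6 m/s and contact force between the fingers and green_plate below 0.05 N).
It also fails if it takes over 51 s, if anything falls off the work surface, if the arm or the gripper's body presses on something with over 40 N, if the wrist force passes 120 N, or if a joint passes its speed limit or range.

## Robot

A 6-joint arm with a two-finger parallel gripper is mounted at the origin on the work surface. World frame = base frame: x ahead of the robot, y to its left, z up, the work surface at z = 0. Lengths are in m, angles in rad, forces in N, time in s.
With the tool pointing down it reaches from about 0.375 to 0.925 m from the base axis. Payload 5.7 kg.
Tool frame: the origin (TCP) lies at the very end of the fingers, on their centre line; the grasp point (between the pads) lies 19 mm behind it (ctrl.grasp_offset is the distance from the TCP to the grasp point, in m); z points along the fingers, y is the line along which they close (so a half turn about z gives the same grasp; the last joint's range is limited). The gripper opens to 85 mm and grips with 20 to 120 N. Pads are 22 mm wide; open, the fingers measure 114 mm over their backs; the gripper's body (76 mm by 85 mm) begins 54 mm behind the grasp point. The pads swing forward as they close: fully open they stand 13 mm farther back than shut.
Start: joints at [1.109, 0.359, 1.51, -0, 1.272, -0.115], TCP at [0.204, 0.564, 0.231] pointing down, gripper open.
Joint ranges: [-2.97, 2.97], [-1.01, 2.36], [0.21, 2.38], [-0.96, 4.11], [0.2, 2.71], [-2.98, 2.98]. Speed limits (rad/s): [2.39, 2.39, 3.14, 3.14, 3.14, 3.14].

## Interface

Orientations are given as a rotation vector (axis times angle).
In Python, from station import telemetry, grab_frame, get_calibration, job, ctrl gives the robot as it stands.
- The arm moves only by the shell command python3 -m pendant 'ROWS'. ROWS is JSON, one flat list of numbers, 5 for each row, row after row: the shift along the world's x, y, z in mm, then the turn about the world's z in rad, then the opening in per cent of the stroke, from 0 (shut) to 100 (fully open). In form: [dx, dy, dz, yaw, fingers, dx, dy, dz, yaw, fingers, ...]. A call has 1 to 10 rows; each row is the pose to reach, as a shift and turn from the pose commanded when the call began; what a row does not reach only later rows make up. A row lasts 1/10 s, in which the tool goes at most 50 mm and 8.59 degrees, less where a joint would pass 70% of its speed; a pose out of reach is approached as far as the arm can. A call with a gripper value outside its range is refused whole. The fingers move at their own pace and stop on an object; the grip force is fixed at half the most. Time passes only in rows, so rows that repeat a pose let the fingers close. It gives the time, the measured TCP pose, the force, the opening and the grip force at its end, in the units of the state.
- telemetry.sense(): the state, without advancing time (a new reading comes with each control period).
- grab_frame(name): name is "scene" or "top" or "wrist"; returns the picture (400x640x3 uint8, red, green, blue); there is no depth.
- get_calibration(name): a dict with "fx", "fy", "cx", "cy" (pixels), "cam_to_world" (4x4, takes a point from camera to world coordinates); the wrist camera has in their place "tool_from_camera" (4x4, takes a point from camera to tool coordinates, whose origin is the TCP and whose axes are the flange's). Camera axes: x right, y up, looking along -z (the intrinsics and any distortion apply to the point x, -y, -z); pixel columns grow to the right and rows downward; lengths in m; the calibration is good to about 2 mm. A picture is of the moment at which its call begins: read the wrist's pose just before it. get_calibration takes no time and is no camera call.
- job.hand_in(): hands the job in; it is judged then, once.
The state is a dict: "time": time; "joint_pos": joint angles; "joint_velocities": joint speeds; "tau": joint torques, N m; "tcp_pos": TCP position; "eef_rot": TCP orientation; "wrist_force": force on the tool from outside, world axes, zero at the start; "wrist_torque": the same for the moment, N m; "gripper_width": opening from 0.0 (shut) to 1.0 (fully open); "grip_force": force on a finger pad.
Only numpy, scipy, OpenCV 4.12 (cv2) and the standard library are available. Lean on these libraries where they do the work, as an engineer would, in place of code of your own. Each camera call takes 0.05 s, during which the arm holds its last target. There are 200 camera calls.

## Working session

There is one attempt and no reset: what is moved stays moved. The work goes in short steps, Python scripts to look and compute and a shell command to move; the robot and the scene stay as the last step left them, time stands still between calls to the robot, and variables do not carry over. Pictures are saved under pics/ and viewed, at most 10 in all, crops included, and the job is handed in when it is done.

```bash
mkdir -p pics; python3 - <<'E'
from station import telemetry, grab_frame, get_calibration
import cv2, numpy as np
s=telemetry.sense();print(s['time'],s['tcp_pos'],s['eef_rot'])
for n in ("scene","top"):
    cv2.imwrite(f"pics/{n}0.png",grab_frame(n)[:,:,::-1])
for n in ("scene","top","wrist"): print(n,get_calibration(n))
E
```

```text
0.0 [0.20363905 0.56367361 0.23044099] [-5.41956066e-01 -3.09394613e+00  2.79422626e-03]
scene {'fx': 388.8122309688351, 'fy': 388.8122309688351, 'cx': 319.72306926822216, 'cy': 198.78323470684973, 'cam_to_world': array([[ 0.81026853, -0.32715117,  0.4862479 ,  0.93205902],
       [ 0.58603972,  0.44560264, -0.67675381, -0.50236333],
       [ 0.00472745,  0.8333129 ,  0.55278138,  0.49337113],
       [ 0.        ,  0.        ,  0.        ,  1.        ]])}
top {'fx': 375.3861137064736, 'fy': 375.3861137064736, 'cx': 312.7366237354808, 'cy': 200.8027628081049, 'cam_to_world': array([[-0.01549684,  0.98245833, -0.18583723,  0.45499973],
       [-0.99981762, -0.01315125,  0.01384793,  0.00955276],
       [ 0.01116102,  0.18601793,  0.98248296,  0.74903182],
       [ 0.        ,  0.        ,  0.        ,  1.        ]])}
wrist {'fx': 353.4835486338313, 'fy': 353.4835486338313, 'cx': 318.07801060964783, 'cy': 202.17270781975532, 'tool_from_camera': array([[-9.50506838e-04,  9.50478431e-01,  3.10789074e-01,
         7.89125352e-02],
       [ 9.99999545e-01,  9.26792210e-04,  2.23979561e-04,
         2.22701391e-04],
       [-7.51491506e-05,  3.10789146e-01, -9.50478880e-01,
        -1.42795728e-01],
       [ 0.00000000e+00,  0.00000000e+00,  0.00000000e+00,
         1.00000000e+00]])}
```

View pics/top0.png

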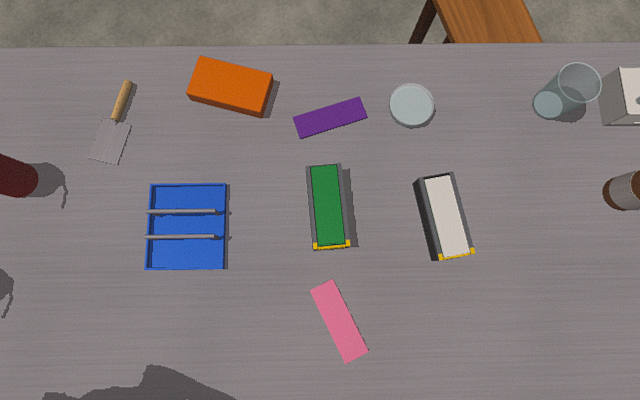

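View pics/scene0.png

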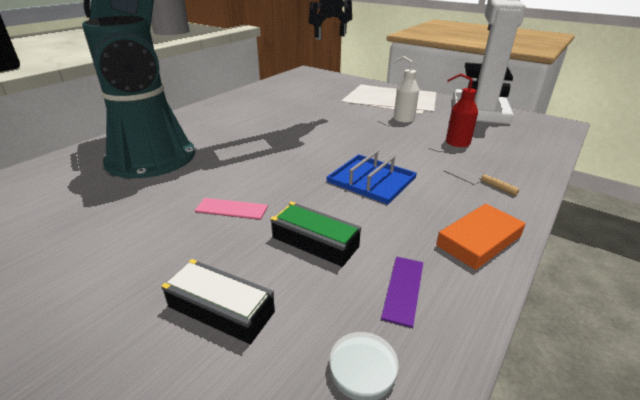

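The top view shows one green plate at px (327,205) in a black holder with its yellow end at row 245. The white one is at (445,215) and the blue rack at (187,227). The pink plate (340,322) and purple plate (330,117) lie on the table and are look-alikes. The green one in the yellow-marked holder fits the description. Next I measure and make an enlarged crop.

```bash
cat > h.py <<'E'
import cv2, numpy as np
from station import telemetry, grab_frame, get_calibration
from scipy.spatial.transform import Rotation as R
def pose(name,s=None):
    c=get_calibration(name)
    if name!="wrist": return c,c["cam_to_world"]
    T=np.eye(4);T[:3,:3]=R.from_rotvec(s["eef_rot"]).as_matrix();T[:3,3]=s["tcp_pos"]
    return c,T@c["tool_from_camera"]
def ray(name,px,z,s=None):
    c,T=pose(name,s);px=np.atleast_2d(px).astype(float)
    d=np.c_[(px[:,0]-c["cx"])/c["fx"],-(px[:,1]-c["cy"])/c["fy"],-np.ones(len(px))]@T[:3,:3].T
    return T[:3,3]+d*((z-T[2,3])/d[:,2])[:,None]
def mask(im,lo,hi):
    m=cv2.inRange(cv2.cvtColor(im,cv2.COLOR_RGB2HSV),lo,hi)
    return max(cv2.findContours(m,cv2.RETR_EXTERNAL,cv2.CHAIN_APPROX_NONE)[0],key=cv2.contourArea)[:,0]
G=((45,80,40),(80,255,255));B=((105,120,60),(125,255,255));Y=((18,120,90),(32,255,255))
def rect(name,im,col,z,s=None):
    p=ray(name,mask(im,*col),z,s)[:,:2].astype(np.float32)*1000
    b=cv2.boxPoints(cv2.minAreaRect(p));c=b.mean(0)
    e=[b[1]-b[0],b[2]-b[1]];e.sort(key=np.linalg.norm)
    v=e[1]*(1 if e[1][0]>0 else -1)
    return c.round(1),[round(float(np.linalg.norm(x)),1) for x in e],round(float(np.arctan2(v[1],v[0])),3)
E
python3 - <<'E'
from h import *
for n in ("top","scene"):
    im=cv2.imread(f"pics/{n}0.png")[:,:,::-1].copy()
    print(n,"green",rect(n,im,G,.05),"blue@0",rect(n,im,B,.0),"blue@15",rect(n,im,B,.015),"yel",rect(n,im,Y,.044))
im=cv2.imread("pics/top0.png")[150:280,130:370]
cv2.imwrite("pics/c1.png",cv2.resize(im,None,fx=3.3,fy=3.3,interpolation=cv2.INTER_CUBIC))
E
```

```text
top green (array([580.6, -27.6], dtype=float32), [51.1, 153.5], 0.078) blue@0 (array([550.6, 253.4], dtype=float32), [155.9, 173.3], -0.001) blue@15 (array([548.7, 248.6], dtype=float32), [152.8, 169.8], -0.001) yel (array([504.5, -33.8], dtype=float32), [15.5, 69.5], -1.483)
scene green (array([584.6, -28.9], dtype=float32), [53.0, 152.3], 0.076) blue@0 (array([542.1, 261. ], dtype=float32), [173.3, 181.6], -0.002) blue@15 (array([553.9, 237.8], dtype=float32), [168.0, 176.0], -0.002) yel (array([ 485.5, -293.2], dtype=float32), [9.1, 10.1], 0.248)
```

View pics/c1.png

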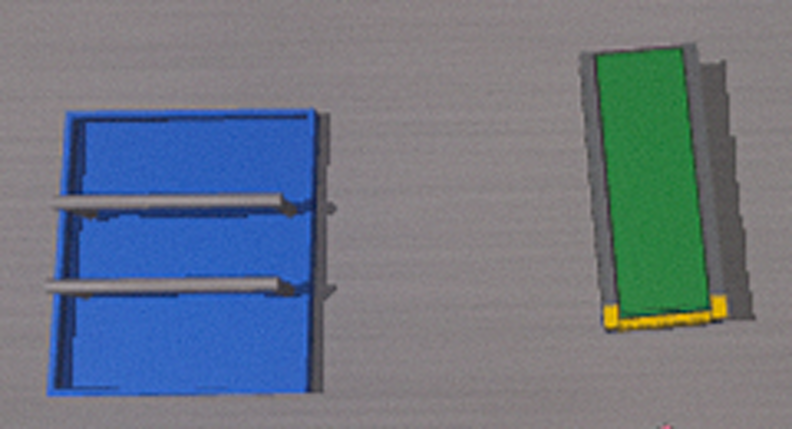

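The crop confirms it: green plate in its holder with the yellow front edge at the bottom, and the rack's two bars running across (world y). I'm going above it, fingers shut.

```bash
python3 -m pendant '[25,-36,0,0.03,0,50,-72,0,0.08,0,75,-108,0,0.13,0,100,-144,0,0.18,0,125,-180,0,0.23,0,150,-216,0,0.28,0,175,-252,0,0.33,0,200,-288,0,0.38,0,225,-324,0,0.424,0,250,-360,0,0.424,0]'; python3 -m pendant '[25,-36,0,0,0,50,-72,0,0,0,75,-108,0,0,0,100,-144,0,0,0,125,-180,0,0,0,150,-216,0,0,0,156,-229,0,0,0,156,-229,0,0,0,156,-229,0,0,0]'
python3 - <<'E'
from h import *
s=telemetry.sense();im=grab_frame("wrist");cv2.imwrite("pics/w1.png",im[:,:,::-1])
print(s['tcp_pos'],s['wrist_force'],R.from_rotvec(s["eef_rot"]).as_matrix()[:,1])
print(rect("wrist",im,G,.05,s),rect("wrist",im,Y,.044,s))
E
```

```text
time: 1.1
tcp_pos: [0.4545, 0.2025, 0.2311]
eef_rot: [0.123, -3.139, 0.0]
wrist_force: [0.6, 1.1, 0.1]
gripper_width: 0.002
grip_force: 0.0
time: 2.0
tcp_pos: [0.6089, -0.0241, 0.2307]
eef_rot: [0.12, -3.137, -0.002]
wrist_force: [-0.2, -0.2, -0.5]
gripper_width: -0.004
grip_force: 0.0
[ 0.60885634 -0.02406932  0.23068474] [-0.23696778 -0.21941046 -0.50388626] [-0.07664123  0.99705819  0.0010401 ]
(array([582. , -26.6], dtype=float32), [51.1, 152.2], 0.075) (array([506.5, -32.4], dtype=float32), [11.3, 70.2], -1.495)
```

View pics/w1.png

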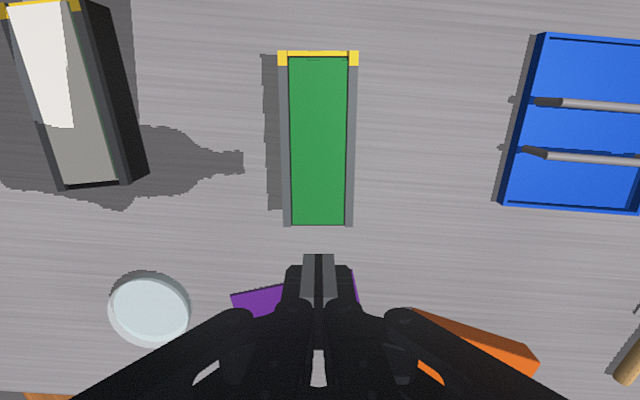

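The wrist view shows the green plate at px (318,141), yellow end at row 57, and the shut fingers just behind its rear end. The position agrees with the top view to 2 mm. I'll lower behind the rear end.

```bash
python3 -m pendant '[35,3,0,0,0,69,5,0,0,0,69,5,-40,0,0,69,5,-80,0,0,69,5,-120,0,0,69,5,-150,0,0,69,5,-170,0,0,69,5,-183,0,0,69,5,-183,0,0,69,5,-183,0,0]'
python3 - <<'E'
from h import *
s=telemetry.sense();im=grab_frame("wrist");cv2.imwrite("pics/w2.png",im[:,:,::-1]);print(s['tcp_pos'])
E
```

```text
time: 3.05
tcp_pos: [0.6792, -0.019, 0.0492]
eef_rot: [-0.123, 3.138, -0.0]
wrist_force: [0.1, -0.5, -0.4]
gripper_width: -0.001
grip_force: 0.0
[ 0.67923612 -0.01903805  0.04915639]
```

View pics/w2.png

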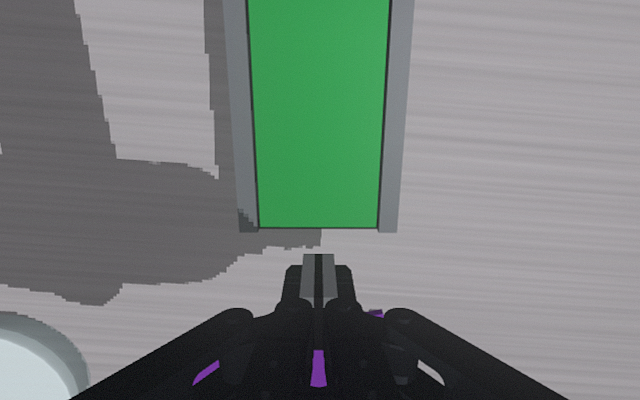

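The shut fingers (318,262) stand just behind the plate's rear edge (row 228), centred between the guides. I'm 2 mm too high, so I lower and push.

```bash
python3 -m pendant '[0,0,-2,0,0,0,0,-2,0,0,-4,0,-2,0,0,-8,-1,-2,0,0,-12,-1,-2,0,0,-17,-1,-2,0,0,-22,-2,-2,0,0,-27,-2,-2,0,0,-27,-2,-2,0,0]'
python3 - <<'E'
from h import *
s=telemetry.sense();im=grab_frame("top");print(s['tcp_pos'],rect("top",im,G,.05),rect("top",im,Y,.044))
E
```

```text
time: 4.0
tcp_pos: [0.6507, -0.0217, 0.0461]
eef_rot: [0.121, -3.138, -0.0]
wrist_force: [0.6, -0.5, 0.2]
gripper_width: 0.0
grip_force: 0.0
[ 0.65073489 -0.02173389  0.04614786] (array([ 761.3, -100.8], dtype=float32), [0.0, 0.0], -3.142) (array([840.1, 189.4], dtype=float32), [85.0, 105.1], 1.289)
```

```bash
python3 -m pendant '[-5,0,1,0,0,-10,-1,1,0,0,-15,-1,1,0,0,-20,-2,1,0,0,-25,-2,1,0,0,-30,-3,1,0,0,-34,-3,1,0,0,-34,-3,1,0,0]'
python3 - <<'E'
from h import *
s=telemetry.sense();im=grab_frame("wrist");cv2.imwrite("pics/w3.png",im[:,:,::-1]);print(s['tcp_pos'],s['wrist_force'])
m=mask(im,*G);m=m[m[:,1]>100]; i=m[abs(m[:,0]-318)<40]; print(i[:,1].max(), ray("wrist",[[318,i[:,1].max()]],.05,s))
E
```

```text
time: 4.85
tcp_pos: [0.6171, -0.0248, 0.0472]
eef_rot: [0.121, -3.138, -0.0]
wrist_force: [-0.2, 0.2, -0.5]
gripper_width: 0.001
grip_force: 0.0
[ 0.61709653 -0.02475675  0.04723038] [-0.17114193  0.16108813 -0.53635901]
302 [[ 0.63219109 -0.02378423  0.05      ]]
```

View pics/w3.png

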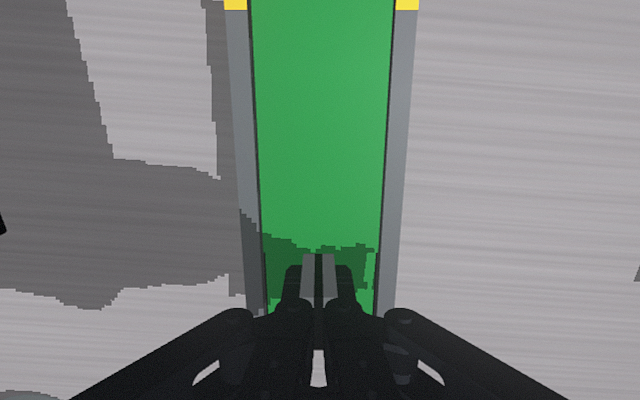

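The plate now runs past the yellow front (row 8), with its rear end near row 250 by the fingertips and the lower green plate showing behind it. I'll back off, lift and look.

```bash
python3 -m pendant '[5,0,0,0,0,5,0,10,0,0,5,0,50,0,0,5,0,100,0,0,-20,-2,150,0,20,-60,-4,170,0,60,-77,-6,170,0,100,-77,-6,170,0,100,-77,-6,170,0,100]'
python3 - <<'E'
from h import *
s=telemetry.sense();im=grab_frame("wrist");cv2.imwrite("pics/w4.png",im[:,:,::-1]);print(s['tcp_pos'],s['gripper_width'])
print(rect("wrist",im,G,.05,s),rect("wrist",im,Y,.044,s))
E
```

```text
time: 5.8
tcp_pos: [0.5415, -0.0308, 0.2179]
eef_rot: [-0.121, 3.138, -0.001]
wrist_force: [-0.2, 0.4, -0.9]
gripper_width: 0.847
grip_force: 0.0
[ 0.5415135  -0.03081005  0.2179365 ] 0.8466721068622045
(array([555.2, -28.8], dtype=float32), [51.2, 195.5], 0.074) (array([ 484.7, -261.8], dtype=float32), [12.2, 59.1], -1.404)
```

View pics/w4.png

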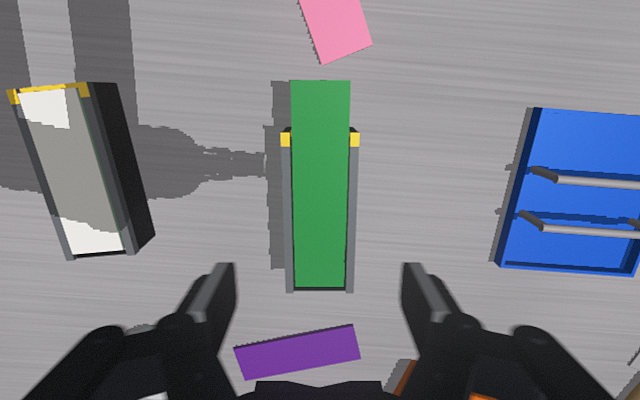

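The front end (row 80) now hangs past the yellow corners (row 138) by about 44 mm, and the plate is straight. I'll grip the overhang 20 mm behind its front end.

```bash
python3 -m pendant '[-40,-2,0,0,100,-63,-4,-20,0,100,-63,-4,-60,0,100,-63,-4,-100,0,100,-63,-4,-135,0,100,-63,-4,-165,0,100,-63,-4,-180,0,100,-63,-4,-190,0,100,-63,-4,-190,0,100,-63,-4,-190,0,100]'; python3 -m pendant '[0,0,0,0,75,0,0,0,0,60,0,0,0,0,55,0,0,0,0,50,0,0,0,0,50,0,0,0,0,50,0,0,0,0,50,0,0,0,0,50]'
```

```text
time: 6.85
tcp_pos: [0.4787, -0.0348, 0.0273]
eef_rot: [-0.121, 3.139, -0.0]
wrist_force: [0.2, -0.5, 0.5]
gripper_width: 0.999
grip_force: 0.0
time: 7.65
tcp_pos: [0.4786, -0.0349, 0.0279]
eef_rot: [-0.121, 3.138, -0.001]
wrist_force: [0.7, 1.0, 6.4]
gripper_width: 0.569
grip_force: 61.0
```

```bash
python3 -m pendant '[0,0,2,0,50,0,0,6,0,50,0,0,12,0,50,0,0,20,0,50,0,0,30,0,50,0,0,45,0,50,0,0,60,0,50,0,0,75,0,50,0,0,75,0,50]'
python3 - <<'E'
from h import *
s=telemetry.sense();im=grab_frame("scene");cv2.imwrite("pics/s5.png",im[:,:,::-1]);print(s['tcp_pos'],s['gripper_width'])
E
```

```text
time: 8.55
tcp_pos: [0.4795, -0.0351, 0.1045]
eef_rot: [-0.121, 3.135, -0.002]
wrist_force: [0.6, -0.3, -0.7]
gripper_width: 0.564
grip_force: 61.9
[ 0.47954818 -0.03506905  0.10452386] 0.5644034706373576
```

View pics/s5.png

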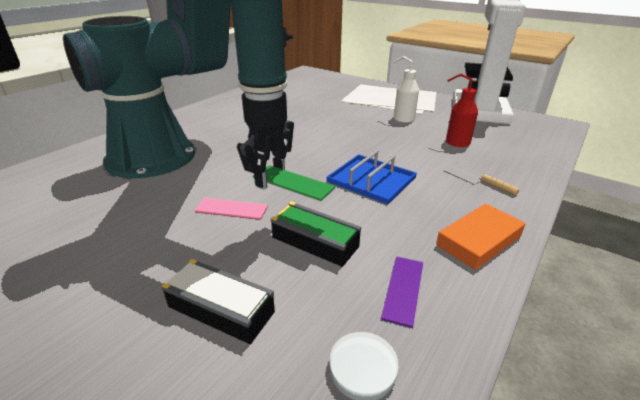

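The plate is held flat, px (298,183), clear of the holder, and the white plate is untouched. Now the rack's middle from the bar ends in the first top view, and the held plate from this view.

```bash
python3 - <<'E'
from h import *
b=ray("top",[[145.8,211],[215.5,211],[144,236.7],[214.2,236.7]],.046)[:,:2]*1000
print(b.round(1),b.mean(0).round(1))
im=cv2.imread("pics/s5.png")[:,:,::-1].copy()
im[:, :240]=0; im[199:]=0
m=mask(im,*G); z=.1045+.021+.0025
p=ray("scene",m,z)[:,:2].astype(np.float32)*1000;r=cv2.minAreaRect(p);print(r)
E
```

```text
[[572.6 314.9]
 [570.8 183.8]
 [524.1 315. ]
 [522.2 184.6]] [547.5 249.6]
((536.5609130859375, -36.40565490722656), (151.1827850341797, 54.73660659790039), 4.615415096282959)
```

```bash
python3 -m pendant '[0,15,0,0,50,2,45,0,-0.02,50,4,75,0,-0.03,50,6,105,0,-0.04,50,8,135,0,-0.05,50,10,165,0,-0.06,50,12,195,0,-0.07,50,13,225,0,-0.076,50,14,250,0,-0.076,50,14,270,0,-0.076,50]'; python3 -m pendant '[0,10,0,0,50,0,15,0,0,50,0,15,0,0,50,0,15,-10,0,50,0,15,-20,0,50,0,15,-20,0,50,0,15,-20,0,50]'
python3 - <<'E'
from h import *
s=telemetry.sense();print(s['tcp_pos'])
for n in ("wrist","top"):
    im=grab_frame(n);cv2.imwrite(f"pics/{n}6.png",im[:,:,::-1])
    try: print(n,rect(n,im,G,.0845+.0235,s))
    except Exception as e: print(e)
a,b=cv2.imread("pics/wrist6.png"),cv2.imread("pics/top6.png")[100:300,80:400]
cv2.imwrite("pics/j6.png",np.hstack([cv2.resize(a,(480,300)),cv2.resize(b,(320,300))]))
E
```

```text
time: 9.6
tcp_pos: [0.4914, 0.2367, 0.1014]
eef_rot: [0.003, -3.141, 0.0]
wrist_force: [0.2, 0.6, -0.4]
gripper_width: 0.567
grip_force: 62.0
time: 10.3
tcp_pos: [0.4914, 0.2496, 0.0815]
eef_rot: [0.001, -3.14, 0.001]
wrist_force: [0.5, 0.1, -0.3]
gripper_width: 0.564
grip_force: 62.0
[0.49142375 0.24955346 0.08154833]
wrist (array([499.1, 249.5], dtype=float32), [48.2, 65.4], 0.003)
top (array([568.6, -24.5], dtype=float32), [46.5, 138.0], 0.077)
```

View pics/j6.png

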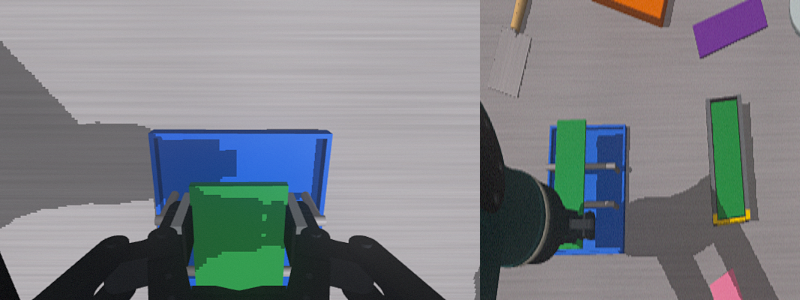

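The left half (wrist) shows the plate between the fingers over the tray, with bar ends on both sides. The right half (top) shows the plate crossing both bars, with its far end at row 120. Next I check the end positions numerically.

```bash
python3 - <<'E'
from h import *
s=telemetry.sense();z=.1036
im=cv2.imread("pics/wrist6.png")[:,:,::-1].copy();m=mask(im,*G);t=m[:,1].min()
print("near",ray("wrist",[[318,t]],z,s)*1000)
im=cv2.imread("pics/top6.png")[:,:,::-1].copy();im[:,230:]=0
m=mask(im,*G);p=ray("top",m,z)*1000;print("far",p[:,0].max(), "y",p[p[:,0]>590][:,1].min(),p[p[:,0]>590][:,1].max())
E
```

```text
near [[469.43560979 249.89037703 103.6       ]]
far 617.9939210994335 y 223.8790020651973 274.19652498397284
```

```bash
python3 -m pendant '[4,0,-10,0,50,4,0,-22,0,50,4,0,-34,0,50,4,0,-42,0,50,4,0,-45,0,50,4,0,-46,0,50,4,0,-46,0,50]'; python3 -m pendant '[0,0,-1,0,50,0,0,-2,0,50,0,0,-2,0,50,0,0,-2,0,50]'
```

```text
time: 11.1
tcp_pos: [0.496, 0.2503, 0.0362]
eef_rot: [0.002, -3.142, 0.0]
wrist_force: [-0.0, 0.2, -0.4]
gripper_width: 0.567
grip_force: 62.0
time: 11.5
tcp_pos: [0.496, 0.2503, 0.0345]
eef_rot: [-0.002, 3.141, -0.0]
wrist_force: [-0.1, -0.0, -2.1]
gripper_width: 0.569
grip_force: 62.0
```

```bash
python3 -m pendant '[0,0,-1,0,50,0,0,-1,0,50,0,0,-1,0,50]'; python3 -m pendant '[0,0,-1,0,50,0,0,-1,0,50,0,0,-1,0,50]'
```

```text
time: 11.8
tcp_pos: [0.4961, 0.2503, 0.0335]
eef_rot: [-0.002, 3.141, 0.0]
wrist_force: [-0.3, -0.3, 1.7]
gripper_width: 0.569
grip_force: 62.2
time: 12.1
tcp_pos: [0.4961, 0.2503, 0.0328]
eef_rot: [-0.002, 3.141, 0.0]
wrist_force: [-1.1, 0.4, 7.0]
gripper_width: 0.57
grip_force: 62.7
```

It's in contact (7 N), so I release, then lift away.

```bash
python3 -m pendant '[0,0,0,0,60,0,0,0,0,66,0,0,0,0,75,0,0,0,0,90,0,0,0,0,100,0,0,0,0,100,0,0,0,0,100]'; python3 -m pendant '[0,0,10,0,100,0,0,40,0,100,0,0,80,0,100,0,0,120,0,100,-20,0,150,0,100,-60,0,150,0,100,-80,0,150,0,100,-80,-40,150,0,100,-80,-80,150,0,100,-80,-120,150,0,100]'; python3 -m pendant '[0,-40,0,0,100,0,-80,0,0,100,0,-120,0,0,100,0,-120,0,0,100,0,-120,0,0,100]'
python3 - <<'E'
from h import *
im=grab_frame("top");im2=im.copy();im2[:,250:]=0;print(rect("top",im2,G,.055))
sc=grab_frame("scene")
cv2.imwrite("pics/j7.png",np.vstack([np.hstack([cv2.resize(im[120:320,80:400],(400,250)),cv2.resize(sc[120:320,180:500],(400,250))])])[:,:,::-1])
E
```

```text
time: 12.8
tcp_pos: [0.4959, 0.2502, 0.0322]
eef_rot: [0.002, -3.141, 0.0]
wrist_force: [-1.0, -0.1, 0.5]
gripper_width: 1.002
grip_force: 0.0
time: 13.8
tcp_pos: [0.4156, 0.1294, 0.1831]
eef_rot: [-0.005, 3.14, -0.0]
wrist_force: [0.7, -0.1, 0.9]
gripper_width: 1.002
grip_force: 0.0
time: 14.3
tcp_pos: [0.416, 0.0097, 0.1828]
eef_rot: [0.003, 3.141, 0.0]
wrist_force: [-0.1, 0.2, 0.3]
gripper_width: 1.002
grip_force: 0.0
(array([548.9, 249.6], dtype=float32), [51.0, 149.6], 0.01)
```

View pics/j7.png

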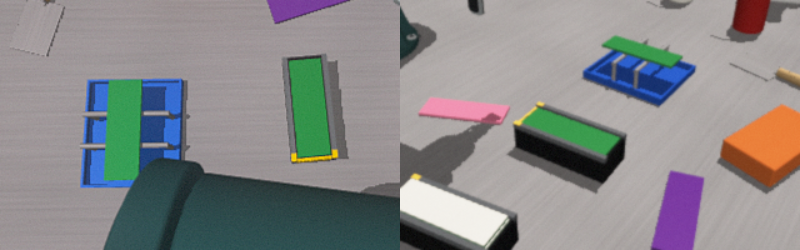

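The plate lies flat across both bars, centre (548.9, 249.6) against the rack's (548, 249.5), yaw 0.01. The robot is clear.

```bash
python3 -c "
from station import job
print(job.hand_in())"
```

```text
the job is handed in; nothing more can be done
None
```

I laid the green plate flat, green side up, across both bars of the rack, about 1 mm off centre and 0.01 rad off square by camera, left the white plate alone, and handed the job in at about 14 s (no verdict was returned).

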